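Turn the quartz sphere in its marble tray for the close-up

TASK

For the close-up under the ring light, take the rose-quartz sphere off its brass ring and set it down gently, without dropping it, in the hollow of the marble tray on the wooden riser. Then grip the tray by its two long sides, lift it level and straight up clear of the riser, and only then turn it a quarter turn (either way round) so that it lies crosswise to the riser, never letting the sphere wander from the middle of the hollow. Finish still holding the tray in the gripper, level and motionless about 10 cm above the riser, and leave the cosmetics and the nail file around it as they are.

Things in the scene. Friction and masses are not known exactly. Their poses are not given: they have to be found in the camera images.
- tray: white marble tray, a loose oblong slab 110 mm long (x) x 62 mm wide (y) x 14 mm high, about 240 g, flat upright sides, both ends alike. Amid its top a round dished hollow, 54 mm across, 3.5 mm deep (floor 10.5 mm above the underside), sloping 6 degrees inside, 12 degrees near the edge. Origin: centre of the underside, z up. At first centred on the riser, long side along the riser's
- riser: dark wooden display riser, a block 84 mm long (its x axis) x 46 mm wide (y) x 60 mm high, fixed to the dresser; the tray on it overhangs by 8 mm on each long side, 13 mm at each end. Origin: centre of the underside on the dresser top (height 0), z up
- quartz: loose polished rose-quartz sphere, pink, 30 mm in diameter, about 37 g; it rolls freely. Origin: its centre (its axes mean nothing). At first it rests on the brass ring with its centre about 27 mm above the dresser; lying in the middle of the tray's hollow its centre is 25 mm above the tray's underside
- ring_stand: loose brass ring in which the sphere stands at first: 28 mm outside, 16 mm inside diameter, 14 mm high, 45 g. Origin: centre of the underside. No longer needed once the sphere is off
- lipstick_a: black lipstick tube standing upright, 20 mm in diameter, 75 mm high. Origin: centre of its foot. Bystander
- lipstick_b: a second lipstick tube, the same. Bystander
- lipstick_c: a third lipstick tube, the same. Bystander
- nail_file: aluminium nail file lying flat, 148 mm long (its x axis) x 16 mm x 4 mm. Origin: near its middle, underside. Bystander
- toner: amber glass toner bottle with black cap, closed, standing, 48 mm in diameter, 142 mm high. Origin: centre of its foot. Bystander
- cream_jar: white cream jar with metal lid, 62 mm in diameter, 44 mm high. Origin: centre of its foot. Bystander
Things that resemble listed ones, but are neither listed nor needed, are in the scene too. What is shaped like the riser but orange or purple is not meant.

How it is judged:
On the way, in this order (a step that is already met when the one before it is completed fails the run):
1. the sphere rests in the hollow, let go, while the tray stands lengthwise on its riser (horizontal distance between quartz and tray below 0.012 m and z of quartz in the frame of tray between 0.02 and 0.032 m and contact force between quartz and the fingers below 0.05 N and contact force between tray and riser above 0.5 N and angle between the x axis of tray and the x axis of riser, either way round below 0.35 rad), for 0.3 s.
2. the tray is lifted at least 20 mm clear of the riser, not yet turned (within 20 degrees), the sphere in its middle (z of tray in the frame of riser above 0.08 m and angle between the x axis of tray and the x axis of riser, either way round below 0.35 rad and horizontal distance between quartz and tray below 0.015 m and z of quartz in the frame of tray between 0.02 and 0.032 m), for 0.05 s.
At the end, for the whole second after the job is handed in: The fingers alone hold the tray still over the riser: underside 60 to 180 mm above its top, centres within 60 mm in plan, tray crosswise to the riser within 10 degrees, level within 4 degrees, the sphere lying free in the hollow within 9 mm of the tray's centre (z of tray in the frame of riser between 0.12 and 0.24 m and horizontal distance between tray and riser below 0.06 m and angle between the x axis of tray and the y axis of riser, either way round below 0.17 rad and angle between tray's own z axis and vertical below 0.07 rad and horizontal distance between quartz and tray below 0.009 m and z of quartz in the frame of tray between 0.02 and 0.032 m and contact force between quartz and the fingers below 0.05 N and contact force between tray and the fingers above 2 N and contact force between tray and riser below 0.05 N and linear speed of tray below 0.02 m/s and angular speed of tray below 0.1 rad/s); the arm keeps its last pose, push and grip.
It fails at once if the sphere wanders more than 15 mm from the middle of the hollow while the tray is off the riser (z of tray in the frame of riser above 0.066 m and not (horizontal distance between quartz and tray below 0.015 m)).
It fails at once if the tray tilts by more than 9 degrees (angle between tray's own z axis and vertical above 0.16 rad).
It fails at once if the sphere is dropped (flying free faster than 0.5 m/s) or ends up on the dresser (height (world z) of quartz below 0.019 m or (linear speed of quartz above 0.5 m/s and contact force between quartz and the fingers below 0.01 N and contact force between quartz and tray below 0.01 N and contact force between quartz and ring_stand below 0.01 N)).
It fails at once if a lipstick, the nail file, the toner bottle or the cream jar is shifted by more than 20 mm or knocked over (distance of any of lipstick_a, lipstick_b, lipstick_c, nail_file, toner, cream_jar from where it was at the start of the episode above 0.02 m or angle between any of lipstick_a, lipstick_b, lipstick_c, toner, cream_jar's own z axis and vertical above 0.5 rad).
It also fails if it takes over 58 s, if anything falls off the work surface, if the arm or the gripper's body presses on something with over 40 N, if the wrist force passes 120 N, or if a joint passes its speed limit or range.

ROBOT

A 7-joint arm with a two-finger parallel gripper is mounted at the origin on the work surface. World frame = base frame: x ahead of the robot, y to its left, z up, the work surface at z = 0. Lengths are in m, angles in rad, forces in N, time in s.
With the tool pointing down it reaches from about 0.4 to 0.85 m from the base axis. Payload 10.4 kg.
Tool frame: the origin (TCP) lies midway between the tips of the shut fingers; the grasp point (between the pads) lies 19 mm behind it (r.grasp_offset is the distance from the TCP to the grasp point, in m); x points along the fingers, y is the direction in which the jaws open and shut, and the axes are right-handed (so a half turn about x gives the same grasp; the last joint's range is limited). The gripper opens to 87 mm and grips with 3 to 60 N. Pads are 19 mm wide; open, the fingers measure 117 mm over their backs; the gripper's body (75 mm by 190 mm) begins 51 mm behind the grasp point.
Start: joints at [1.19, 0.332, -0.065, 1.46, 0.022, 1.35, -0.088], TCP at [0.219, -0.585, 0.223] pointing down, gripper open.
Joint ranges: [-2.6, 2.6], [-0.5, 2.12], [-1.47, 1.34], [0.16, 2.42], [-1.27, 4.41], [0.06, 2.06], [-2.6, 2.6]. Speed limits (rad/s): [2.22, 2.22, 2.79, 2.79, 3.14, 3.14, 3.14].

INTERFACE

Orientations are given as a unit quaternion [x, y, z, w].
In Python, from bench import r, vision, close_job gives the robot as it stands. The module is installed in compiled form; this text tells all that it offers.
- The arm moves only by the shell command python3 -m pendant 'ROWS' [OPENING] [FORCE]. ROWS is text: rows parted by semicolons, each of 6 numbers parted by spaces: the shift along the tool's x, y, z in units of 0.25 m (1.0 is 0.25 m), then the turn, a rotation vector about the tool's x, y, z in units of 1.5 rad (1.0 is 1.5 rad). A call has 1 to 8 rows; each row is the pose to reach, as a shift and turn from the pose commanded when the call began, along the tool's axes at that moment; what a row does not reach only later rows make up. A row lasts 1/10 s, in which the tool goes at most 50 mm and 8.59 degrees, less where a joint would pass 70% of its speed; a pose out of reach is approached as far as the arm can. A call with a number of a shift or a turn outside -1 to 1 is refused whole. A call with a gripper value outside its range is refused whole. OPENING is the gripper command: -1 is shut, 1 is fully open, values between are in proportion, set as the call begins (- or left out, the last holds). The fingers move at their own pace and stop on an object; FORCE is the grip in N (left out, the last holds). Time passes only in rows, so rows that repeat a pose let the fingers close. It gives the time, the measured TCP pose, the force and the opening at its end, in the units of the state.
- r.read_state(): the state, without advancing time (a new reading comes with each control period).
- vision.camera(name): name is "scene" or "top" or "wrist"; returns (picture, depth): 400x640x3 uint8, blue, green, red; 400x640 float32, m along the optical axis (not along the pixel's ray), 0 where there is no reading.
- vision.get_calibration(name): a dict with "camera_matrix" (3x3 intrinsics, pixels), "rvec" (rotation vector, rad) and "tvec" (3), from world to camera coordinates, as OpenCV has them. Camera axes: x right, y down, z forward; pixel columns grow to the right and rows downward; lengths in m; the calibration is good to about 2 mm. A picture is of the moment at which its call begins: read the wrist's pose just before it. get_calibration takes no time and is no camera call; for the wrist camera it gives the pose at the moment of the call.
- close_job(): hands the job in, once; it reports no verdict.
The state is a dict: "time": time; "joint_positions": joint angles; "joint_vel": joint speeds; "joint_torque": joint torques, N m; "ee_pos": TCP position; "eef_rot": TCP orientation; "ft_force": force on the tool from outside, world axes, zero at the start; "torque": the same for the moment, N m; "width": finger opening in m.
Only numpy, scipy, OpenCV 4.12 (cv2) and the standard library are available. Lean on these libraries where they do the work, as an engineer would, in place of code of your own. Each camera call takes 0.05 s, during which the arm holds its last target. There are 200 camera calls.

## Working session

There is one attempt and no reset: what is moved stays moved. The work goes in short steps, Python scripts to look and compute and a shell command to move; the robot and the scene stay as the last step left them, time stands still between calls to the robot, and variables do not carry over. Pictures are saved under pics/ and viewed, about 8 in all and at most 12, crops included, and the job is handed in when it is done.

```bash
mkdir -p pics; ls; python3 - <<'E'
from bench import r, vision
import cv2, numpy as np
print(r.read_state(), r.grasp_offset)
for n in ("top","scene"):
    p,d=vision.camera(n); c=vision.get_calibration(n)
    cv2.imwrite(f"pics/{n}1.png",p); np.savez(f"{n}1.npz",p=p,d=d,K=c["camera_matrix"],rvec=c["rvec"],tvec=c["tvec"])
    print(n,c["camera_matrix"],c["rvec"],c["tvec"],(d==0).mean())
E
```

```text
pics
{'time': 0.0, 'joint_positions': array([ 1.19039704,  0.33284778, -0.06466906,  1.46096553,  0.02159775,
        1.34990801, -0.08853033]), 'joint_vel': array([-1.11500560e-03, -5.50486972e-05, -1.01432930e-04,  4.75552356e-04,
       -7.88019210e-04, -1.63884230e-03,  7.36705727e-04]), 'joint_torque': array([-8.51869790e-04, -6.23252892e+01,  2.38920422e-02, -3.89893985e+01,
       -6.14648801e-02,  3.98844620e-02,  1.31796151e-04]), 'ee_pos': array([ 0.21871991, -0.58505179,  0.22175735]), 'eef_rot': array([-0.69570703, -0.12630722,  0.69594031, -0.12532078]), 'ft_force': array([ 0.1446126 , -0.53315933, -1.11216759]), 'torque': array([-0.00367725,  0.03775635, -0.00185639]), 'width': 0.08704234673478617} 0.0187
top [[503.36808303   0.         316.62212379]
 [  0.         503.36808303 198.02778841]
 [  0.           0.           1.        ]] [ 2.14020936 -2.11155408  0.15955927] [0.01168506 0.54769615 1.43289923] 0.00398046875
scene [[418.37037235   0.         316.18363707]
 [  0.         418.37037235 198.90868728]
 [  0.           0.           1.        ]] [ 1.43592595  1.86667964 -0.97296591] [ 0.13191708 -0.22885408  1.46450904] 0.0040703125
```

View pics/top1.png

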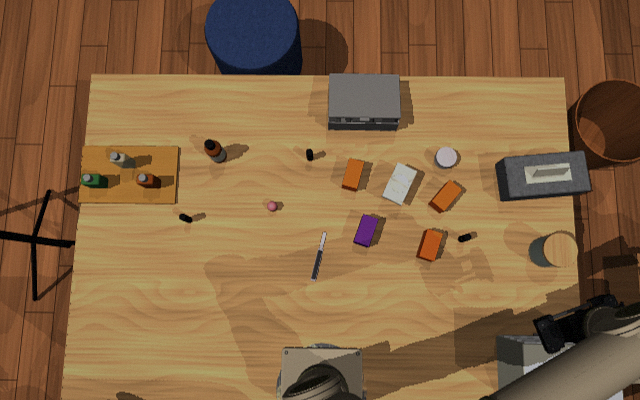

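View pics/scene1.png

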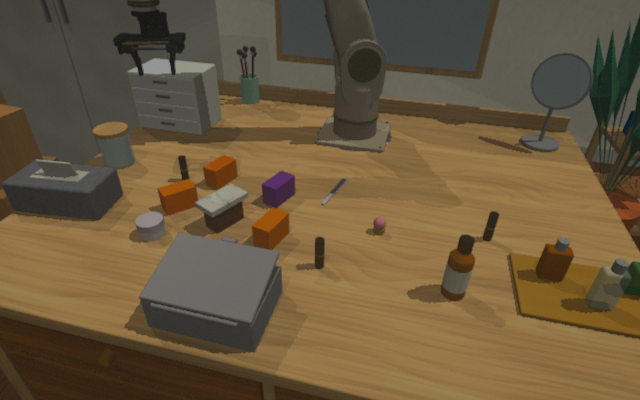

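The top view shows the pink sphere at (272,206), the tray at (400,184) with orange blocks around it, and the file at (318,256). The lipsticks are at (310,154), (186,217) and (465,238). The scene view confirms that the tray sits on the dark riser.

```bash
cat > h.py <<'E'
from bench import r, vision
import cv2, numpy as np
from scipy.spatial.transform import Rotation as R
def load(n,f=None):
    if f: z=np.load(f); return z["p"],z["d"],(z["K"],z["rvec"],z["tvec"])
    c=vision.get_calibration(n); p,d=vision.camera(n)
    return p,d,(c["camera_matrix"],np.array(c["rvec"]).ravel(),np.array(c["tvec"]).ravel())
def ray(uv,C,z):
    K,rv,t=C; M=R.from_rotvec(np.ravel(rv)).as_matrix(); o=-M.T@np.ravel(t)
    uv=np.atleast_2d(uv); q=np.c_[uv,np.ones(len(uv))]@np.linalg.inv(K).T@M
    return o+q*((z-o[2])/q[:,2])[:,None]
def cloud(d,C):
    K,rv,t=C; M=R.from_rotvec(np.ravel(rv)).as_matrix()
    v,u=np.mgrid[:d.shape[0],:d.shape[1]]
    q=np.stack([u,v,np.ones_like(u)],-1)@np.linalg.inv(K).T*d[...,None]
    return (q-np.ravel(t))@M
def blobs(mask,amin=20):
    cs,_=cv2.findContours(mask.astype(np.uint8),cv2.RETR_EXTERNAL,cv2.CHAIN_APPROX_NONE)
    return [c for c in cs if cv2.contourArea(c)>amin]
def rect(c,C,z):
    w=ray(c[:,0].astype(float),C,z)[:,:2].astype(np.float32)
    (x,y),(a,b),t=cv2.minAreaRect(w*1000)
    if a<b: a,b,t=b,a,t+90
    return np.round([x,y,a,b,(t+90)%180-90],1)
def tool(target,rotw=None):
    "shift in pendant units (tool axes) from the measured pose to target TCP; rotw = desired Rotation"
    s=r.read_state(); Q=R.from_quat(s["eef_rot"]); 
    out=Q.inv().apply(np.array(target)-s["ee_pos"])/0.25
    rv=(Q.inv()*rotw).as_rotvec()/1.5 if rotw is not None else np.zeros(3)
    return np.round(np.r_[out,rv],4)
E
python3 - <<'E'
from h import *
p,d,C=load("top","top1.npz"); W=cloud(d,C); H=cv2.cvtColor(p,cv2.COLOR_BGR2HSV); h=W[...,2]
hh,s,v=[H[...,i].astype(int) for i in range(3)]
roi=np.zeros(h.shape,bool); roi[130:300,170:490]=1
def rep(n,m,z):
    for c in blobs(m&roi): 
        x,y,w,k=cv2.boundingRect(c); mm=(m[y:y+k,x:x+w]); print(n,(x,y,w,k),rect(c,C,z),"hmax",round(float(np.percentile(h[y:y+k,x:x+w][mm],90)),3))
rep("pink",((hh>165)|(hh<5))&(s>50)&(v>90),.027)
rep("white",(s<45)&(v>130)&(h>.02),.074)
rep("orange",(hh<14)&(s>190)&(h>.045),.06)
rep("purple",(hh>120)&(hh<160)&(s>80),.06)
rep("tall",(h>.03),.06)
rep("file",(h<.02)&(s<70),.004)
print(R.from_quat(r.read_state()["eef_rot"]).as_matrix().round(3))
E
```

```text
pink (267, 201, 10, 10) [526.6 153.3  25.7  25.2  46. ] hmax 0.041
white (382, 163, 35, 42) [ 588.9 -219.2  108.7   62.   -25.4] hmax 0.076
white (436, 147, 21, 20) [ 670.  -356.2   57.8   56.7   62.9] hmax 0.048
orange (418, 229, 25, 32) [ 413.6 -307.2   84.8   48.   -18. ] hmax 0.063
orange (431, 181, 29, 31) [ 556.3 -356.    87.2   45.8  -40.2] hmax 0.062
orange (342, 159, 22, 31) [618.8 -85.5  86.5  45.4 -14.6] hmax 0.062
orange (205, 141, 17, 16) [688.6 327.4  44.8  42.  -50.9] hmax 0.111
purple (354, 214, 24, 33) [ 452.9 -122.9   87.3   45.9  -18.5] hmax 0.063
tall (460, 234, 11, 8) [ 435.9 -407.1   29.    20.   -89.2] hmax 0.077
tall (417, 229, 26, 33) [ 413.2 -305.8   86.6   50.5  -17.9] hmax 0.063
tall (354, 215, 24, 33) [ 452.3 -122.4   86.1   47.3  -19.3] hmax 0.063
tall (179, 214, 10, 8) [483.1 404.5  26.8  20.5 -89.3] hmax 0.077
tall (267, 202, 10, 9) [520.1 149.6  26.2  23.6 -88.2] hmax 0.041
tall (430, 181, 32, 32) [ 555.  -354.5   91.8   47.1  -40. ] hmax 0.063
tall (382, 163, 35, 43) [ 589.8 -220.4  113.9   62.8  -25.4] hmax 0.076
tall (342, 158, 22, 32) [617.8 -85.1  88.6  45.7 -14.9] hmax 0.062
tall (306, 149, 7, 10) [678.3  43.3  27.4  17.8   0.9] hmax 0.077
tall (435, 147, 22, 21) [ 672.  -358.1   61.4   61.    88.6] hmax 0.048
tall (204, 140, 22, 22) [686.2 327.2  76.4  48.1  45.8] hmax 0.141
file (310, 232, 17, 49) [380.6  11.7 147.4  15.8 -13.2] hmax 0.007
[[-0.     0.35  -0.937]
 [ 0.001 -0.937 -0.35 ]
 [-1.    -0.001  0.   ]]
```

```bash
T="0 -.64 -1 0 0 0"; python3 -m pendant '0 -.64 -1 0 0 0;0 -.64 -1 0 0 0;0 -.64 -1 0 0 0;0 -.64 -1 0 0 0;0 -.64 -1 0 0 0;0 -.64 -1 0 0 0;0 -.64 -1 0 0 0' 1 10
python3 -m pendant '0 -.84 -.8 0 0 0;0 -.84 -.8 0 0 0;0 -.84 -.8 0 0 0;0 -.84 -.8 0 0 0;0 -.84 -.8 0 0 0;0 -.84 -.8 0 0 0;0 -.84 -.8 0 0 0'
python3 -c "
from h import *
print(tool([.526,.153,.20]))"
```

```text
time: 0.8
ee_pos: [0.4015, -0.3417, 0.2226]
eef_rot: [0.696, 0.13, -0.695, 0.129]
ft_force: [-0.4, 0.2, -0.7]
width: 0.0874
time: 1.5
ee_pos: [0.5121, -0.0753, 0.2225]
eef_rot: [0.696, 0.129, -0.695, 0.128]
ft_force: [-0.1, 0.2, -0.1]
width: 0.087
[ 0.0921 -0.8326 -0.3786  0.      0.      0.    ]
```

```bash
python3 -m pendant '.06 -.83 -.38 0 0 0;.06 -.83 -.38 0 0 0;.06 -.83 -.38 0 0 0;.06 -.83 -.38 0 0 0;.06 -.83 -.38 0 0 0;.06 -.83 -.38 0 0 0;.06 -.83 -.38 0 0 0'
python3 - <<'E'
from h import *
p,d,C=load("wrist"); cv2.imwrite("pics/w1.png",p); np.savez("w1.npz",p=p,d=d,K=C[0],rvec=C[1],tvec=C[2])
H=cv2.cvtColor(p,cv2.COLOR_BGR2HSV).astype(int)
m=((H[...,0]>165)|(H[...,0]<3))&(H[...,1]>50)&(H[...,2]>90)
W=cloud(d,C)
for c in blobs(m,100):
    (u,v),rad=cv2.minEnclosingCircle(c); print(u,v,rad,ray([[u,v]],C,.027), W[int(v),int(u)])
print(r.read_state()["ee_pos"])
E
```

```text
time: 2.2
ee_pos: [0.5271, 0.1455, 0.207]
eef_rot: [-0.695, -0.126, 0.696, -0.126]
ft_force: [-0.3, -0.4, -0.4]
width: 0.0871
306.5212707519531 176.5425567626953 14.55199909210205 [[0.52606742 0.15546826 0.027     ]] [0.52963697 0.15693518 0.04141935]
[0.52737806 0.14453023 0.20714354]
```

View pics/w1.png

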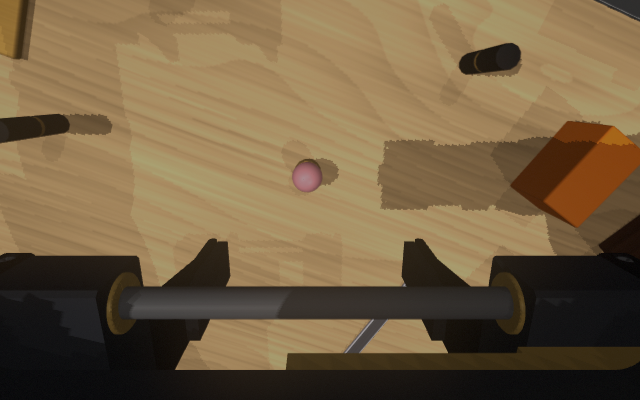

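The wrist view shows the sphere at (306,176), roughly centred between the open fingers and with nothing near it. I'll descend to z = 0.09 and look again.

```bash
python3 -m pendant '.2 -.04 -.01 0 0 0;.4 -.04 -.01 0 0 0;.47 -.04 -.01 0 0 0;.47 -.04 -.01 0 0 0;.47 -.04 -.01 0 0 0;.47 -.04 -.01 0 0 0'
python3 - <<'E'
from h import *
p,d,C=load("wrist"); cv2.imwrite("pics/w2.png",p); np.savez("w2.npz",p=p,d=d,K=C[0],rvec=C[1],tvec=C[2])
H=cv2.cvtColor(p,cv2.COLOR_BGR2HSV).astype(int)
m=((H[...,0]>165)|(H[...,0]<3))&(H[...,1]>50)&(H[...,2]>70)
W=cloud(d,C)
for c in blobs(m,100):
    (u,v),rad=cv2.minEnclosingCircle(c); q=ray([[u,v]],C,.027); print(u,v,rad,cv2.boundingRect(c),q)
    P=W[(m)&(W[...,2]>.02)&(d>0)]; 
    A=np.c_[2*P,np.ones(len(P))]; s=np.linalg.lstsq(A,(P**2).sum(1),rcond=None)[0]; print("fit",s[:3],np.sqrt(s[3]+s[:3]@s[:3]),len(P))
    print(tool([q[0,0],q[0,1],.017]), tool([*s[:2],.017]))
print(r.read_state()["ee_pos"])
E
```

```text
time: 2.85
ee_pos: [0.5273, 0.1562, 0.0919]
eef_rot: [0.697, 0.125, -0.695, 0.125]
ft_force: [0.4, -0.3, 0.3]
width: 0.0868
317.28265380859375 221.1820068359375 21.35569190979004 (297, 200, 42, 42) [[0.52587606 0.15522933 0.027     ]]
fit [0.52623754 0.15556811 0.0276592 ] 0.014329604659262817 1376
[0.2995 0.002  0.0077 0.     0.     0.    ] [0.2995 0.0012 0.0058 0.     0.     0.    ]
[0.52727612 0.15633905 0.09187936]
```

View pics/w2.png

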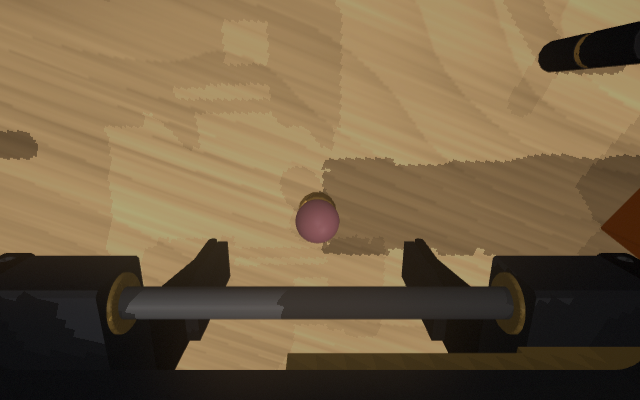

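The sphere sits at (317,221) on its ring, centred between the fingertips. Descending and gripping.

```bash
python3 -m pendant '.15 0 .006 0 0 0;.28 .002 .006 0 0 0;.30 .002 .006 0 0 0;.30 .002 .006 0 0 0;.30 .002 .006 0 0 0' 
python3 -m pendant '0 0 0 0 0 0;0 0 0 0 0 0;0 0 0 0 0 0;0 0 0 0 0 0;0 0 0 0 0 0;0 0 0 0 0 0;0 0 0 0 0 0;0 0 0 0 0 0' -1 10
```

```text
time: 3.4
ee_pos: [0.5261, 0.1561, 0.0171]
eef_rot: [0.697, 0.126, -0.695, 0.126]
ft_force: [0.4, -0.2, -0.8]
width: 0.087
time: 4.2
ee_pos: [0.5248, 0.1556, 0.015]
eef_rot: [-0.696, -0.126, 0.696, -0.126]
ft_force: [0.1, -1.1, 0.8]
width: 0.0308
```

```bash
python3 -m pendant '-.05 0 0 0 0 0;-.2 0 0 0 0 0;-.4 0 0 0 0 0;-.6 0 0 0 0 0;-.72 0 0 0 0 0;-.72 0 0 0 0 0'
python3 - <<'E'
from h import *
def down(az):  # tool x down, y at azimuth az (deg)
    a=np.radians(az); y=np.array([np.cos(a),np.sin(a),0]); x=np.array([0,0,-1.]); return R.from_matrix(np.c_[x,y,np.cross(x,y)])
print(tool([.589,-.219,.17],down(-115.4)))
p,d,C=load("wrist"); H=cv2.cvtColor(p,cv2.COLOR_BGR2HSV).astype(int)
m=((H[...,0]>165)|(H[...,0]<3))&(H[...,1]>50)&(H[...,2]>50)
for c in blobs(m,100): print(cv2.boundingRect(c))
E
```

```text
time: 4.8
ee_pos: [0.5268, 0.1568, 0.2008]
eef_rot: [0.699, 0.126, -0.693, 0.126]
ft_force: [0.5, 0.9, -0.8]
width: 0.0293
[ 1.2280e-01  1.4949e+00  2.9490e-01  5.3430e-01 -5.5000e-03  1.3000e-03]
(285, 241, 62, 46)
```

```bash
python3 -m pendant '0 .1 .02 .06 0 0;0 .28 .06 .13 0 0;0 .46 .1 .2 0 0;0 .62 .12 .27 0 0;0 .75 .15 .27 0 0;0 .75 .15 .27 0 0'
cat >> h.py <<'E'
def down(az):
    a=np.radians(az); y=np.array([np.cos(a),np.sin(a),0]); x=np.array([0,0,-1.]); return R.from_matrix(np.c_[x,y,np.cross(x,y)])
E
python3 -c "
from h import *
print(tool([.589,-.219,.17],down(-115.4)))"
```

```text
time: 5.45
ee_pos: [0.5547, -0.0392, 0.1936]
eef_rot: [-0.706, 0.02, 0.708, 0.019]
ft_force: [0.7, 1.2, -0.4]
width: 0.0289
[ 0.0954  0.7107 -0.1764  0.2591  0.0013 -0.0015]
```

```bash
python3 -m pendant '.01 .1 -.03 .06 0 0;.02 .28 -.07 .12 0 0;.02 .45 -.11 .19 0 0;.02 .6 -.15 .259 0 0;.02 .71 -.176 .259 0 0;.02 .71 -.176 .259 0 0;.02 .71 -.176 .259 0 0'
python3 - <<'E'
from h import *
p,d,C=load("wrist"); cv2.imwrite("pics/w3.png",p); np.savez("w3.npz",p=p,d=d,K=C[0],rvec=C[1],tvec=C[2])
W=cloud(d,C); H=cv2.cvtColor(p,cv2.COLOR_BGR2HSV).astype(int); h=W[...,2]
m=(h>.066)&(h<.082)
for c in blobs(m,1500): print(cv2.boundingRect(c),rect(c,C,.074),rect(cv2.convexHull(c),C,.074))
print(r.read_state()["ee_pos"],tool([.589,-.219,.09],down(-115.4)))
E
```

```text
time: 6.15
ee_pos: [0.5904, -0.2118, 0.1889]
eef_rot: [-0.69, 0.152, 0.691, 0.153]
ft_force: [0.1, 0.7, -0.1]
width: 0.0289
(285, 125, 81, 132) [ 589.8 -217.1  110.    62.1  -25.3] [ 589.8 -217.1  110.    62.1  -25.3]
[ 0.59068349 -0.21078443  0.18927481] [ 0.3971  0.033  -0.0084  0.0063  0.0011  0.0005]
```

View pics/w3.png

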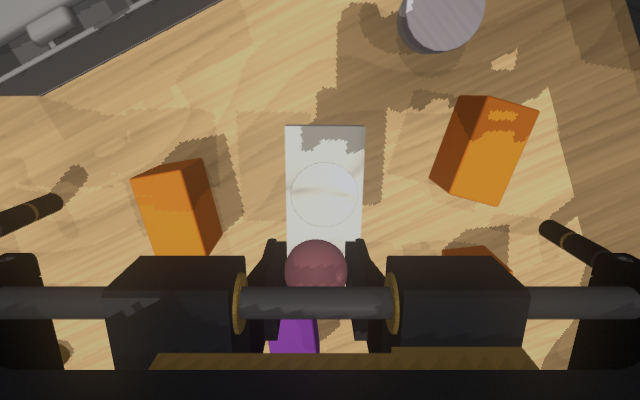

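The hollow is at (324,194), with the sphere still held in front of it at (316,268). The tray fit is centred at (0.590, -0.217) with heading -25.3°. I'll descend above the hollow.

```bash
python3 -c "
from h import *
z=np.load('w3.npz');C=(z['K'],z['rvec'],z['tvec']);print(ray([[324,194.5]],C,.073))
print(tool([.5897,-.2173,.086],down(-115.3)))"
python3 -m pendant '.1 .024 0 .006 0 0;.2 .024 0 .006 0 0;.3 .024 0 .006 0 0;.38 .024 0 .006 0 0;.40 .024 0 .006 0 0;.40 .024 0 .006 0 0;.40 .024 0 .006 0 0'
python3 -c "
from h import *
print(tool([.5897,-.2173,.0765],down(-115.3)))"
```

```text
[[ 0.58925301 -0.21655931  0.073     ]]
[ 0.4131  0.0256 -0.0081  0.0051  0.0011  0.0005]
time: 6.9
ee_pos: [0.5891, -0.2174, 0.0914]
eef_rot: [0.69, -0.156, -0.689, -0.156]
ft_force: [-0.1, 0.2, -0.0]
width: 0.029
[ 0.0594 -0.0012 -0.0019 -0.0014 -0.0011  0.0003]
```

```bash
python3 -m pendant '.02 0 0 0 0 0;.04 0 0 0 0 0;.055 0 0 0 0 0;.058 0 0 0 0 0;.058 0 0 0 0 0;.058 0 0 0 0 0'
python3 - <<'E'
from h import *
F=[]
for i in range(3):
    p,d,C=load("wrist"); F.append(r.read_state()["ft_force"]); 
print(np.round(F,2), r.read_state()["ee_pos"])
W=cloud(d,C);H=cv2.cvtColor(p,cv2.COLOR_BGR2HSV).astype(int)
m=((H[...,0]>165)|(H[...,0]<3))&(H[...,1]>50)&(H[...,2]>40)&(d>0)
c=max(blobs(m,100),key=cv2.contourArea); mm=np.zeros(m.shape,np.uint8); cv2.drawContours(mm,[c],-1,1,-1)
P=W[m&(mm>0)]; print(len(P),P[:,2].max(),np.percentile(P[:,2],99))
E
```

```text
time: 7.5
ee_pos: [0.5884, -0.218, 0.0757]
eef_rot: [0.69, -0.156, -0.69, -0.156]
ft_force: [0.4, -0.1, -0.7]
width: 0.0292
[[-0.01 -0.15 -0.76]
 [ 0.21  0.39  0.58]
 [ 0.07 -0.19 -0.36]] [ 0.58847416 -0.21800602  0.0757433 ]
2527 0.1592203664707467 0.15815897613497523
```

```bash
python3 -m pendant '.003 0 0 0 0 0;.003 0 0 0 0 0;.003 0 0 0 0 0;.003 0 0 0 0 0' -.1
python3 -m pendant '0 0 0 0 0 0;0 0 0 0 0 0;0 0 0 0 0 0;0 0 0 0 0 0;0 0 0 0 0 0;0 0 0 0 0 0;0 0 0 0 0 0;0 0 0 0 0 0' 1
python3 - <<'E'
from h import *
p,d,C=load("wrist"); cv2.imwrite("pics/w4.png",p); np.savez("w4.npz",p=p,d=d,K=C[0],rvec=C[1],tvec=C[2])
print(tool([.5895,-.2173,.048],down(-115.3)))
E
```

```text
time: 8.05
ee_pos: [0.5884, -0.218, 0.0748]
eef_rot: [0.69, -0.156, -0.69, -0.156]
ft_force: [-0.9, -1.3, -0.9]
width: 0.0386
time: 8.85
ee_pos: [0.5883, -0.218, 0.0748]
eef_rot: [0.69, -0.156, -0.69, -0.156]
ft_force: [0.1, -0.3, -0.8]
width: 0.086
[ 1.073e-01 -4.400e-03 -2.900e-03 -2.000e-03 -1.000e-04 -0.000e+00]
```

View pics/w4.png

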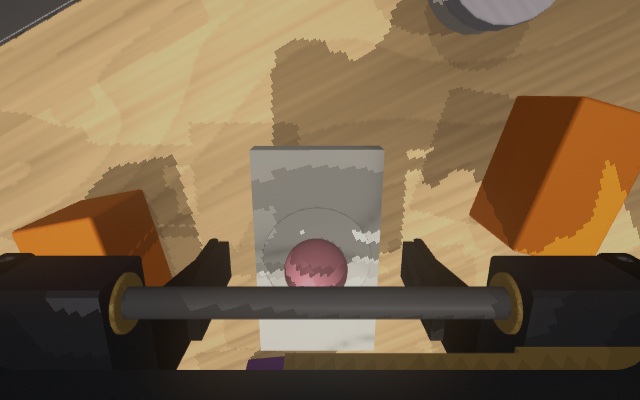

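The sphere lies in the hollow at (316,269), and both open fingers stand outside the tray's long sides (x about 230 and 402, against tray edges at 250–384). Next I'll check the sphere's centring numerically.

```bash
python3 - <<'E'
from h import *
z=np.load('w4.npz');p,d=z['p'],z['d'];C=(z['K'],z['rvec'],z['tvec']); W=cloud(d,C)
H=cv2.cvtColor(p,cv2.COLOR_BGR2HSV).astype(int)
m=((H[...,0]>165)|(H[...,0]<5))&(H[...,1]>50)&(H[...,2]>50); m[:220]=0;m[288:]=0;m[:,:270]=0;m[:,360:]=0
P=W[m&(d>0)&(W[...,2]>.08)&(W[...,2]<.105)]
A=np.c_[2*P,np.ones(len(P))]; s=np.linalg.lstsq(A,(P**2).sum(1),rcond=None)[0]; print("ball",s[:3],np.sqrt(s[3]+s[:3]@s[:3]),len(P))
t=(W[...,2]>.066)&(W[...,2]<.08); t[:, :235]=0; t[:,400:]=0
c=max(blobs(t,500),key=cv2.contourArea); print(cv2.boundingRect(c),rect(c,C,.074))
Q=down(-115.3)
e=ray([[250.5,150],[383,150],[264,345],[374,345]],C,.074); print(e)
E
```

```text
ball [ 0.58977948 -0.21636244  0.08628983] 0.01443887159640952 2502
(249, 147, 136, 139) [ 607.8 -225.6   71.4   62.1  -25.3]
[[ 0.65178629 -0.21279849  0.074     ]
 [ 0.62562517 -0.26778342  0.074     ]
 [ 0.55471505 -0.1685559   0.074     ]
 [ 0.52890575 -0.22279384  0.074     ]]
```

```bash
python3 -m pendant '.03 -.006 -.001 0 0 0;.06 -.006 -.001 0 0 0;.09 -.006 -.001 0 0 0;.107 -.006 -.001 0 0 0;.107 -.006 -.001 0 0 0;.107 -.006 -.001 0 0 0'
python3 -m pendant '0 0 0 0 0 0;0 0 0 0 0 0;0 0 0 0 0 0;0 0 0 0 0 0;0 0 0 0 0 0' .6
python3 -m pendant '0 0 0 0 0 0;0 0 0 0 0 0;0 0 0 0 0 0;0 0 0 0 0 0;0 0 0 0 0 0;0 0 0 0 0 0;0 0 0 0 0 0;0 0 0 0 0 0' -1 40
python3 - <<'E'
from h import *
p,d,C=load("wrist"); cv2.imwrite("pics/w5.png",p)
E
```

```text
time: 9.5
ee_pos: [0.5892, -0.2167, 0.048]
eef_rot: [-0.69, 0.156, 0.69, 0.156]
ft_force: [0.6, 0.5, -0.3]
width: 0.087
time: 10.0
ee_pos: [0.5892, -0.2169, 0.0481]
eef_rot: [0.69, -0.156, -0.69, -0.156]
ft_force: [-1.1, -0.2, -0.4]
width: 0.07
time: 10.8
ee_pos: [0.5892, -0.2167, 0.048]
eef_rot: [0.69, -0.156, -0.69, -0.156]
ft_force: [0.2, -0.3, -0.2]
width: 0.062
```

View pics/w5.png

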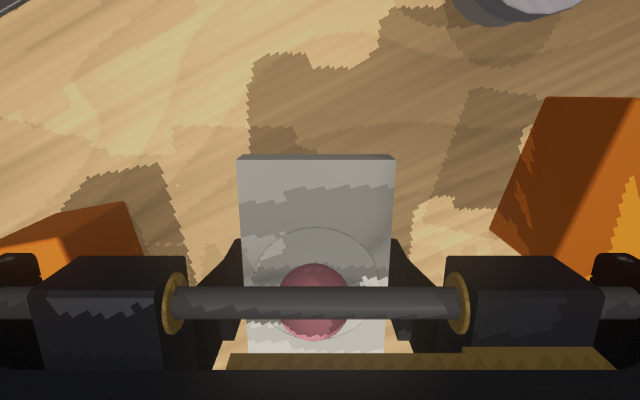

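The tray is gripped at 62 mm, with the sphere still in the hollow at (315,301). Lifting straight up with gentle rows.

```bash
python3 -m pendant '-.006 0 0 0 0 0;-.02 0 0 0 0 0;-.045 0 0 0 0 0;-.075 0 0 0 0 0;-.11 0 0 0 0 0;-.145 0 0 0 0 0;-.175 0 0 0 0 0;-.20 0 0 0 0 0'
python3 -m pendant '-.025 0 0 0 0 0;-.055 0 0 0 0 0;-.09 0 0 0 0 0;-.125 0 0 0 0 0;-.155 0 0 0 0 0;-.18 0 0 0 0 0;-.195 0 0 0 0 0;-.20 0 0 0 0 0'
python3 -m pendant '0 0 0 0 0 0;0 0 0 0 0 0;0 0 0 0 0 0'
python3 - <<'E'
from h import *
p,d,C=load("wrist"); cv2.imwrite("pics/w6.png",p); 
print(r.read_state()["joint_positions"].round(2), tool([.5892,-.2167,.148],down(-25.3)))
E
```

```text
time: 11.65
ee_pos: [0.5894, -0.2168, 0.099]
eef_rot: [0.69, -0.156, -0.689, -0.156]
ft_force: [0.2, -0.8, -3.5]
width: 0.0617
time: 12.45
ee_pos: [0.5893, -0.2168, 0.1485]
eef_rot: [0.69, -0.156, -0.69, -0.156]
ft_force: [0.1, -0.3, -2.2]
width: 0.0616
time: 12.75
ee_pos: [0.589, -0.2166, 0.1477]
eef_rot: [-0.69, 0.156, 0.69, 0.156]
ft_force: [-0.2, -0.2, -2.4]
width: 0.0615
[ 0.56  0.41 -0.36  1.53  0.15  1.22 -1.84] [-1.1000e-03 -1.0000e-04 -6.0000e-04 -1.0492e+00  3.0000e-04  2.0000e-04]
```

View pics/w6.png

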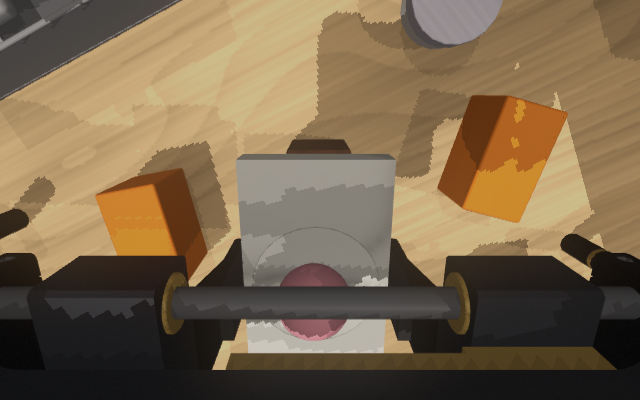

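The tray is lifted and level, with the dark riser visible below it and the sphere unchanged at (315,301). Now the quarter turn, smoothly.

```bash
python3 -m pendant '0 0 0 -.01 0 0;0 0 0 -.03 0 0;0 0 0 -.065 0 0;0 0 0 -.11 0 0;0 0 0 -.16 0 0;0 0 0 -.21 0 0;0 0 0 -.26 0 0;0 0 0 -.31 0 0'
python3 -m pendant '0 0 0 -.05 0 0;0 0 0 -.10 0 0;0 0 0 -.15 0 0;0 0 0 -.20 0 0;0 0 0 -.25 0 0;0 0 0 -.30 0 0;0 0 0 -.35 0 0;0 0 0 -.40 0 0'
python3 -m pendant '0 0 0 -.05 0 0;0 0 0 -.10 0 0;0 0 0 -.15 0 0;0 0 0 -.20 0 0;0 0 0 -.25 0 0;0 0 0 -.29 0 0;0 0 0 -.32 0 0;0 0 0 -.339 0 0'
python3 -m pendant '0 0 0 0 0 0;0 0 0 0 0 0;0 0 0 0 0 0;0 0 0 0 0 0;0 0 0 0 0 0;0 0 0 0 0 0;0 0 0 0 0 0;0 0 0 0 0 0'
python3 - <<'E'
from h import *
p,d,C=load("wrist"); cv2.imwrite("pics/w7.png",p)
s,ds,Cs=load("scene"); cv2.imwrite("pics/s7.png",s[130:260,120:330].repeat(3,0).repeat(3,1))
print(tool([.5892,-.2167,.148],down(-25.3)), r.read_state()["joint_vel"].round(3))
E
```

```text
time: 13.6
ee_pos: [0.5892, -0.2168, 0.148]
eef_rot: [-0.707, -0.009, 0.707, -0.009]
ft_force: [0.2, 0.5, -2.2]
width: 0.0612
time: 14.4
ee_pos: [0.5892, -0.2168, 0.1481]
eef_rot: [0.673, 0.217, -0.673, 0.217]
ft_force: [0.5, -0.4, -2.9]
width: 0.0616
time: 15.2
ee_pos: [0.5892, -0.2168, 0.148]
eef_rot: [-0.597, -0.379, 0.597, -0.379]
ft_force: [0.1, -0.7, -2.7]
width: 0.0615
time: 16.0
ee_pos: [0.5892, -0.2167, 0.1481]
eef_rot: [-0.597, -0.378, 0.597, -0.378]
ft_force: [-0.9, -0.7, -3.2]
width: 0.0613
[ 0.0003 -0.0001 -0.     -0.0003  0.     -0.0001] [ 0.     0.001 -0.     0.002  0.     0.001 -0.001]
```

View pics/w7.png

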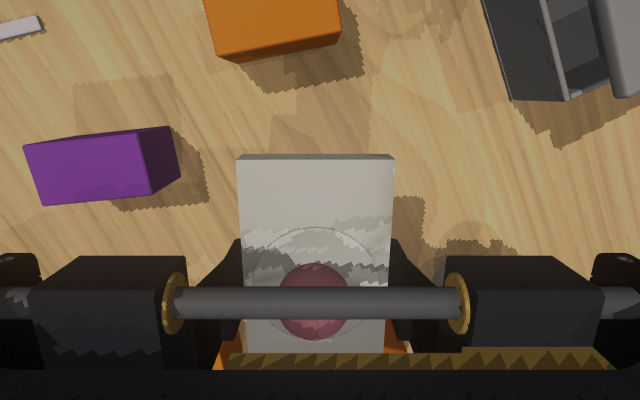

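View pics/s7.png

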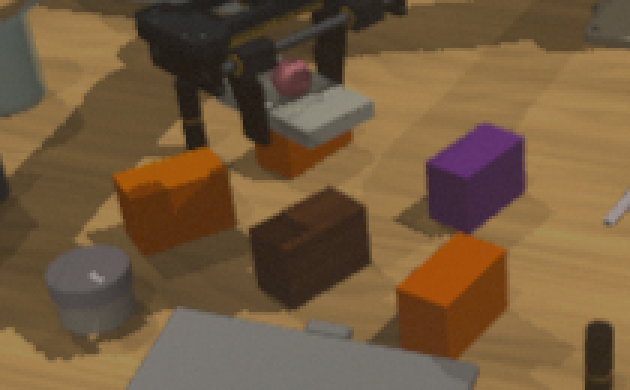

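The tray is crosswise, level and held above the dark riser. The sphere is centred in the hollow and the surroundings look undisturbed. Handing in.

```bash
python3 -c "
from bench import close_job; print(close_job())"
```

```text
the job is handed in; nothing more can be done
None
```

The job is handed in. The sphere is in the tray's hollow, and the gripper holds the tray crosswise over the riser, its underside about 10 cm above the riser's top. The whole run took about 16 s of the 58 s allowed.

- **Placing the sphere:** I took it off the brass ring and released it about 2 mm above the hollow. A check before gripping the tray put it about 1 mm from the tray's centre.
- **Lifting and turning:** I gripped the tray by its long sides at 40 N, lifted it 100 mm straight up, then turned it 90° in place.
- **Last checks:** The joints were nearly still, and the tool was within 0.1 mm of its target with no measurable turn error. The opening read about 61 mm, against a 62 mm tray. The wrist picture shows the sphere in the same place as before the lift, and the scene picture shows the tray level above the riser with the things around it in place. I did not measure the bystanders' positions again, but nothing touched them.

No check failed. The top and wrist cameras differed by about 2 mm on the sphere's and tray's positions, so I used the wrist values.

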